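# Snug down the filler plug of a glaze pressure pot and set its keeper

### The job

The red filler plug on the lid of the glaze pressure pot has only been started by hand: turn it clockwise by its T-handle until it goes snug in its tapered thread, firmly tight but not forced, because overtightening cracks the lid. Then swing the steel keeper bar fully across over the plug and let go. Leave the other things on the bench where they are.

Things in the scene. Friction and masses are not known exactly. Their poses are not given: they have to be found in the camera images.
- pot: Glaze pressure pot, fixed: steel drum 228 mm across, blue lid 242 mm across. Origin under its centre, z up; lid top 150 mm above it. In its frame the plug axis is at x = 50, y = 0 mm, the keeper's pivot post (22 mm across) at x = -50, y = 0, a gauge (40 mm across, 33 mm above the lid) at x = -55, y = -68.
- plug: Red tapered plug with a T-handle, upright in a brass bushing. Collar 42 mm across, from 9 to 13 mm above the lid, then a hub 30 mm across, its top 47 mm above the lid. Origin on the vertical axis, 3 mm above the lid; z up, x along the handle bar towards its white end. It tightens clockwise seen from above.
- bushing: Brass bushing in the lid that the plug screws into, 52 mm across, its top 4 to 8 mm above the lid; origin on the plug's axis. The plug's taper presses into it as it is tightened.
- plug_bar (a point): Middle of the T-handle's level cross bar, on the plug's axis, 34 mm above the plug's origin (about 37 mm above the lid); x along the bar. The bar is 130 mm long (65 mm each side of the axis), 14 mm thick, 18 mm tall, its underside 28 mm above the lid: push or grip it near an end to turn the plug.
- plug_top (a point): Centre of the hub's top, 44 mm above the plug's origin. Taped thread: turning takes 0.5 N m (9 N at 55 mm). After 0.1 to 2 rad, differing from pot to pot, the taper bites; torque climbs 0.25 N m per rad, no fixed stop. Snug: 0.62 to 0.88 N m while turning (aim 0.75: 13.6 N at 55 mm); stays when released. Near 0.93 N m the lid cracks. A push held still reads 3 N less: 5 to 6 N free, 10 to 11 snug.
- keeper (a joint): Angle of the steel keeper bar about its upright pivot: 0 = fully across over the plug (hard stop), growing counter-clockwise seen from above as it swings aside. Starts at 1.3 to 1.7; stays where left (friction 0.12 N m). Bar 22 mm wide, 6 mm thick, underside 53 mm above the lid, clear of the plug, from 11 mm behind the pivot to 121 mm beyond.
- keeper_knob (a point): Middle of the upright black knob (16 mm across, 26 mm tall, from 59 to 85 mm above the lid) at the free end of the keeper bar, 110 mm from the pivot: pinch or push it to swing the bar.
- keeper_pivot (a point): Pivot of the keeper bar, on its vertical axis at the bar's underside, 53 mm above the lid.
- cup: Terracotta cup, loose bystander, 72 mm across, 80 mm tall; origin under its centre. Not to be shifted.
- jar: Glaze jar with white cap, loose bystander, 68 mm across, 95 mm tall; origin under its centre. Not to be shifted.
- trimmer: Wooden-handled brush, loose bystander lying on the bench, 160 mm long, 20 mm thick; origin under its middle. Not to be shifted.

How it is judged (in metres and radians):
On the way, in this order (a step that is already met when the one before it is completed fails the run):
1. the plug is snug in its taper (pressing into its bushing with 60 to 185 N) (contact force between plug and bushing between 60 and 185 N), for 0.3 s.
2. the keeper bar is across over the plug (value of joint keeper below 0.12 rad), for 0.2 s.
At the end, for the whole second after the job is handed in: The plug is snug, released and still (its taper presses into its bushing with 60 to 185 N, which takes about 0.6 to 0.9 N m of torque), and the keeper bar lies across over it (joint below 0.12 rad) (all of step 1 and value of joint keeper below 0.12 rad and linear speed of plug below 0.01 m/s); the robot touches nothing.
It fails at once if plug overtightened: its taper presses into the bushing with more than 220 N (about 0.93 N m of turning torque) (contact force between plug and bushing above 220 N).
It fails at once if the cup is shifted by more than 15 mm (distance of cup from where it was at the start of the episode above 0.015 m).
It fails at once if the jar is shifted by more than 15 mm (distance of jar from where it was at the start of the episode above 0.015 m).
It fails at once if the trimmer is shifted by more than 15 mm (distance of trimmer from where it was at the start of the episode above 0.015 m).
It also fails if it takes over 69 s, if anything falls off the work surface, if the arm or the gripper's body presses on something with over 40 N, if the wrist force passes 120 N, or if a joint passes its speed limit or range.

### The arm

A 7-joint arm with a two-finger parallel gripper is mounted at the origin on the work surface. World frame = base frame: x ahead of the robot, y to its left, z up, the work surface at z = 0. Lengths are in m, angles in degrees, forces in N, time in s.
With the tool pointing down it reaches from about 0.425 to 0.875 m from the base axis. Payload 4.7 kg.
Tool frame: the origin (TCP) lies at the very end of the fingers, on their centre line; the grasp point (between the pads) lies 19 mm behind it; z points along the fingers, y is the line along which they close (so a half turn about z gives the same grasp; the last joint's range is limited). The gripper opens to 87 mm and grips with 3 to 60 N. Pads are 19 mm wide; open, the fingers measure 117 mm over their backs; the gripper's body (75 mm by 190 mm) begins 51 mm behind the grasp point.
Start: joints at [67.443, 18.392, -4.016, 83.108, 1.295, 78.541, -3.26], TCP at [0.258, -0.597, 0.223] pointing down, gripper open.
Joint ranges: [-163.93, 163.93], [-17.29, 119.83], [-79.2, 71.16], [3.27, 140.29], [-89.18, 269.18], [5.43, 117.66], [-154.24, 154.24]. Speed limits (degrees/s): [147.25, 147.25, 180, 180, 180, 180, 180].

### API

Orientations are given as [roll, pitch, yaw] about the fixed x, y, z axes, in that order (R = Rz(yaw) Ry(pitch) Rx(roll)).
In Python, from cell import telemetry, cams, env gives the robot as it stands.
- The arm moves only by the tool arm_command, never from a script. Its argument "series" is text: rows parted by semicolons, each of 5 numbers parted by spaces: the shift along the tool's x, y, z in mm, then the turn about the tool's z in rad, then the closure in counts, from 0 (fully open) to 255 (shut). A call has 1 to 20 rows; each row shifts and turns the commanded pose from where the row before left it, along the tool's axes as they then stand; what a row does not reach is not made up. A row lasts 1/12 s, in which the tool goes at most 41.7 mm and 7.16 degrees, less where a joint would pass 70% of its speed; a pose out of reach is approached as far as the arm can. A call is refused whole if a number of a shift passes 41.7 or a number of a turn 0.125, either way. A call with a gripper value outside its range is refused whole. The fingers move at their own pace and stop on an object; "squeeze" is the grip in N (left out, the last holds). Time passes only in rows, so rows that do not move let the fingers close. It gives the time, the measured TCP pose, the force, the opening and the grip force at its end, in the units of the state.
- telemetry.get_obs(): the state, without advancing time (a new reading comes with each control period).
- cams.read_camera(name): name is "side" or "top"; returns the picture (384x512x3 uint8, blue, green, red); there is no depth.
- cams.calibration(name): a dict with "K" (3x3 intrinsics, pixels), "dist" ([k1, k2, p1, p2, k3] as OpenCV has them; the pictures are not rectified), "origin" and "rotation" of the camera in the world. Camera axes: x right, y down, z forward; pixel columns grow to the right and rows downward; lengths in m; the calibration is good to about 2 mm. A picture is of the moment at which its call begins. calibration takes no time and is no camera call.
- env.sign_off(): hands the job in; it is judged then, once.
The state is a dict: "time_s": time; "qpos": joint angles; "joint_velocities": joint speeds; "effort": joint torques, N m; "tool_pos": TCP position; "tool_rot": TCP orientation; "force": force on the tool from outside, world axes, zero at the start; "wrist_torque": the same for the moment, N m; "grip_width": finger opening in m; "grasp_force": force on a finger pad.
Only numpy, scipy, OpenCV 4.12 (cv2) and the standard library are available. Lean on these libraries where they do the work, as an engineer would, in place of code of your own. Each camera call takes 0.05 s, during which the arm holds its last target. There are 200 camera calls.

## Working session

There is one attempt and no reset: what is moved stays moved. The work goes in short steps, Python scripts to look and compute and a tool call to move; the robot and the scene stay as the last step left them, time stands still between calls to the robot, and variables do not carry over. Pictures are saved under pics/ and viewed, at most 10 in all, crops included, and the job is handed in when it is done.

Besides the shell and the picture viewer there is one more tool, called after "Request:" by a JSON object that holds its "method" and its "body", one argument or row to a line. arm_command: Moves the arm, as the interface text tells. Its arguments: {"type":"object","properties":{"series":{"type":"string"},"squeeze":{"type":"number"}},"required":["series"]}

```bash
ls; mkdir -p pics; python3 - <<'E'
from cell import telemetry,cams,env
import cv2
for n in("top","side"):
    im=cams.read_camera(n); cv2.imwrite(f"pics/{n}0.png",im)
    c=cams.calibration(n); print(n,c)
o=telemetry.get_obs(); print(o)
E
```

```text
pics
top {'K': array([[351.66293103,   0.        , 256.41646755],
       [  0.        , 351.66293103, 191.99077127],
       [  0.        ,   0.        ,   1.        ]]), 'dist': array([-0.07288052,  0.        ,  0.        ,  0.        ,  0.        ]), 'origin': array([0.43862864, 0.03651696, 1.06436657]), 'rotation': array([-1.67942140e+02,  4.62903260e-02, -8.90503014e+01])}
side {'K': array([[465.11086333,   0.        , 258.94906884],
       [  0.        , 465.11086333, 189.2972662 ],
       [  0.        ,   0.        ,   1.        ]]), 'dist': array([-0.05624103,  0.        ,  0.        ,  0.        ,  0.        ]), 'origin': array([0.47202846, 0.61194311, 0.9051452 ]), 'rotation': array([-1.41166807e+02,  1.06738271e-01, -1.64976340e+02])}
{'time_s': 0.1, 'qpos': array([67.44502879, 18.43495535, -4.01528034, 83.1703917 ,  1.29733679,
       78.54198097, -3.26137751]), 'joint_velocities': array([ 0.16578327, -0.07816018,  0.0348755 , -0.10878155, -0.02289607,
        0.05162851, -0.07714614]), 'effort': array([-1.35454502e-04, -4.92570090e+01, -4.05522175e-01, -3.13397419e+01,
       -6.40702760e-02,  3.94854241e-02,  9.93301433e-05]), 'tool_pos': array([ 0.25748967, -0.59625533,  0.22154754]), 'tool_rot': array([-1.79898039e+02,  8.02070079e-03,  2.33634782e+01]), 'force': array([ 0.76063262,  0.50319614, -0.59849902]), 'wrist_torque': array([-0.02949158, -0.02902549, -0.01070884]), 'grasp_force': 0.0, 'grip_width': 0.08648643957483063}
```

View pics/top0.png

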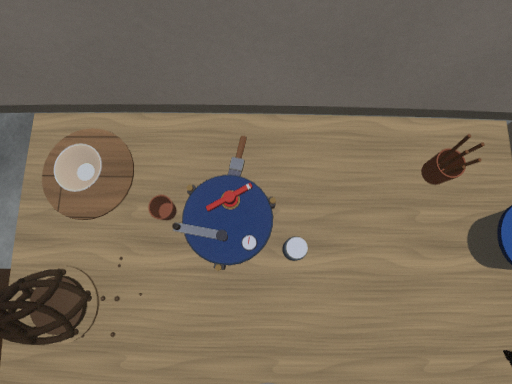

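View pics/side0.png

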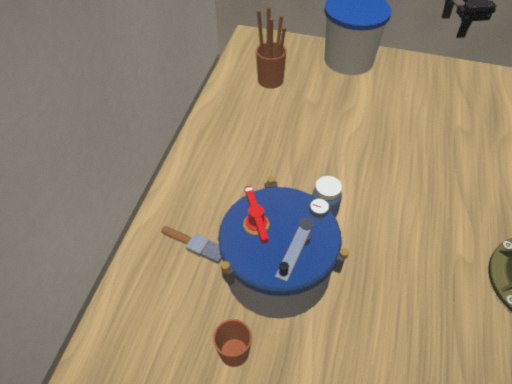

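The top view shows the plug hub at about (229,198), with its bar running from (207,209) to the white end at (249,186). The keeper pivot is at (222,236), the knob at (177,226), the cup at (162,208) and the jar at (296,248). In the side view the hub is at (257,213), the white end at (249,190), the pivot at (306,224) and the knob at (284,269).

```bash
cat > h.py <<'E'
import numpy as np,cv2
from scipy.spatial.transform import Rotation as R
from cell import telemetry,cams,env
def ray(n,uv):
    c=cams.calibration(n)
    p=cv2.undistortPoints(np.array([[uv]],float),c['K'],c['dist'])[0,0]
    d=R.from_euler('xyz',c['rotation'],degrees=True).as_matrix()@[p[0],p[1],1]
    return c['origin'],d/np.linalg.norm(d)
def plane(n,uv,z):
    o,d=ray(n,uv); return o+d*(z-o[2])/d[2]
def tri(a,b):
    o1,d1=ray('top',a);o2,d2=ray('side',b)
    s=np.linalg.lstsq(np.c_[d1,-d2],o2-o1,rcond=None)[0]
    p,q=o1+s[0]*d1,o2+s[1]*d2
    return (p+q)/2,np.linalg.norm(p-q)
def redmask(im):
    h=cv2.cvtColor(im,cv2.COLOR_BGR2HSV)
    return (((h[...,0]<5)|(h[...,0]>175))&(h[...,1]>200)&(h[...,2]>130)).astype(np.uint8)
def cc(m):
    n,l,s,c=cv2.connectedComponentsWithStats(m.astype(np.uint8)); return [(int(s[i,4]),s[i,:4].tolist(),c[i].round(1).tolist()) for i in range(1,n) if s[i,4]>12]
E
python3 - <<'E'
from h import *
np.set_printoptions(precision=4,suppress=True)
for n in("top","side"):
    im=cv2.imread(f"pics/{n}0.png"); h=cv2.cvtColor(im,cv2.COLOR_BGR2HSV)
    m=redmask(im); print(n,'red',cc(m))
    pts=cv2.findContours(m,0,1)[0]; c=max(pts,key=cv2.contourArea); print(cv2.minAreaRect(c))
    b=((h[...,0]>105)&(h[...,0]<125)&(h[...,1]>180)); 
    print('blue',cc(b))
    k=(h[...,2]<45); x0,y0,x1,y1=(165,170,280,275) if n=='top' else (215,180,345,300)
    s=np.zeros_like(k); s[y0:y1,x0:x1]=1; print('dark',cc(k&s))
    w=(h[...,1]<60)&(h[...,2]>150)&s; print('white',cc(w))
    w=(h[...,1]<90)&(h[...,2]>80)&s; print('grey',cc(w))
    cr=im[y0:y1,x0:x1]; cv2.imwrite(f"pics/{n}c.png",cv2.resize(cr,None,fx=4.5,fy=4.5,interpolation=2))
E
python3 - <<'E'
import cv2,numpy as np
a,b=cv2.imread('pics/topc.png'),cv2.imread('pics/sidec.png')
h=max(a.shape[0],b.shape[0]); a,b=[cv2.copyMakeBorder(x,0,h-x.shape[0],0,0,0) for x in(a,b)]
f=np.hstack([a,b]); print(f.shape, a.shape); s=800/f.shape[1]; cv2.imwrite('pics/both.png',cv2.resize(f,None,fx=s,fy=s)); print(s)
E
```

```text
top red []Traceback (most recent call last):
  File "<stdin>", line 6, in <module>
ValueError: max() iterable argument is empty
[ WARN:0@0.008] global loadsave.cpp:275 findDecoder imread_('pics/topc.png'): can't open/read file: check file path/integrity
[ WARN:0@0.008] global loadsave.cpp:275 findDecoder imread_('pics/sidec.png'): can't open/read file: check file path/integrity
Traceback (most recent call last):
AttributeError: 'NoneType' object has no attribute 'shape'
```

```bash
sed -i 's/>200)&(h\[...,2\]>130)/>170)\&(h[...,2]>100)/; s/<5)|/<6)|/' h.py; python3 - <<'E'
from h import *
np.set_printoptions(precision=4,suppress=True)
crops=[]
for n in("top","side"):
    im=cv2.imread(f"pics/{n}0.png"); h=cv2.cvtColor(im,cv2.COLOR_BGR2HSV)
    print(n,h[209,208] if n=='top' else h[230,263])
    m=redmask(im); print(n,'red',cc(m))
    b=((h[...,0]>105)&(h[...,0]<125)&(h[...,1]>180)); 
    print('blue',cc(b)[:6])
    k=(h[...,2]<50); x0,y0,x1,y1=(165,170,280,275) if n=='top' else (215,180,345,300)
    s=np.zeros_like(k); s[y0:y1,x0:x1]=1; print('dark',cc(k&s))
    w=(h[...,1]<60)&(h[...,2]>150)&s; print('white',cc(w))
    crops.append(cv2.resize(im[y0:y1,x0:x1],None,fx=3.2,fy=3.2,interpolation=2))
H=max(c.shape[0] for c in crops)
cv2.imwrite('pics/both.png',np.hstack([cv2.copyMakeBorder(x,0,H-x.shape[0],0,0,0) for x in crops]))
E
```

```text
top [  1 172 165]
top red [(158, [206, 189, 35, 22], [223.8, 200.6])]
blue []
dark []
white [(13, [246, 184, 4, 5], [247.5, 185.7]), (145, [242, 235, 14, 14], [248.7, 242.2])]
side [  0 196 225]
side red [(501, [246, 191, 22, 50], [256.4, 216.6])]
blue [(1289, [326, 0, 64, 25], [359.0, 10.6])]
dark [(21, [281, 270, 6, 5], [283.2, 271.9])]
white [(375, [315, 180, 27, 17], [328.4, 187.0]), (19, [245, 188, 8, 3], [248.3, 188.8]), (211, [310, 198, 19, 15], [319.2, 205.3]), (502, [276, 227, 34, 53], [294.2, 249.5])]
```

View pics/both.png

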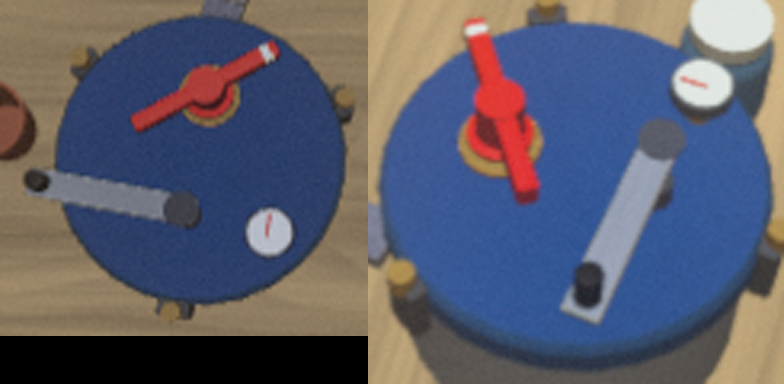

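The crop shows these in both views: hub top at (207,85) and (499,102), bar ends at (273,50)/(137,124) and (474,27)/(527,194), pivot cap at (183,208) and (662,138), knob top at (37,180) and (588,272), and gauge at (270,232) and (702,84).

```bash
python3 - <<'E'
from h import *
np.set_printoptions(precision=4,suppress=True)
P={'hub':((207,85),(499,102)),'white':((273,50),(474,27)),'red':((137,124),(527,194)),'piv':((183,208),(662,138)),'knob':((37,180),(588,272)),'gauge':((270,232),(702,84))}
Q={}
for k,(a,b) in P.items():
    p,e=tri((165+a[0]/3.2,170+a[1]/3.2),(215+(b[0]-368)/3.2,180+b[1]/3.2)); Q[k]=p; print(k,p,round(e,4))
d=Q['white']-Q['red'];print('bar',np.linalg.norm(d),np.degrees(np.arctan2(d[1],d[0])))
d=Q['hub']-Q['piv'];print('piv->hub',np.linalg.norm(d[:2]),np.degrees(np.arctan2(d[1],d[0])))
d=Q['knob']-Q['piv'];print('piv->knob',np.linalg.norm(d[:2]),np.degrees(np.arctan2(d[1],d[0])))
# cup,jar,trimmer
for n,uv,z in(('top',(162,208),.08),('top',(296,248),.095),('top',(244,138),.02),('top',(232,172),.01)): print(uv,plane(n,uv,z))
E
```

```text
hub [0.6139 0.1083 0.186 ] 0.0014
white [0.6438 0.0563 0.1854] 0.002
red [0.5823 0.1634 0.1808] 0.0012
piv [0.5139 0.122  0.2049] 0.0007
knob [0.5318 0.2301 0.227 ] 0.0029
gauge [0.4994 0.0559 0.1757] 0.0018
bar 0.1236639909776243 -60.116131323486755
piv->hub 0.10094451093637127 -7.810660598905872
piv->knob 0.1096060146129578 80.56396234027879
(162, 208) [0.5978 0.3092 0.08  ]
(296, 248) [ 0.4909 -0.07    0.095 ]
(244, 138) [0.8347 0.083  0.02  ]
(232, 172) [0.726 0.118 0.01 ]
```

Request:
{"method": "arm_command", "body": {
  "series": "24 -23 -8 0 255;24 -23 -8 0 255;24 -23 -8 0 255;24 -23 -8 0 255;24 -23 -8 0 255;24 -23 -8 0 255;24 -23 -8 0 255;24 -23 -8 0 255;24 -23 -8 0 255;24 -23 -8 0 255;24 -23 0 0 255;24 -23 0 0 255;24 -23 0 0 255;24 -23 0 0 255;24 -23 0 0 255;24 -23 0 0 255;24 -23 0 0 255;24 -23 0 0 255;24 -23 0 0 255;24 -23 0 0 255",
  "squeeze": 30
}}

```text
time_s: 1.77
tool_pos: [0.516, 0.0174, 0.3023]
tool_rot: [180.0, 0.0, 23.4]
force: [0.4, 0.3, -0.1]
grip_width: 0.0006
grasp_force: 0.0
```

Request:
{"method": "arm_command", "body": {
  "series": "0 0 0 -0.12 255;0 0 0 -0.12 255;0 0 0 -0.12 255;0 0 0 -0.12 255;0 0 0 -0.12 255;0 0 0 -0.12 255;0 0 0 -0.12 255;0 0 0 -0.12 255;0 0 0 -0.12 255;0 0 0 -0.12 255;0 0 0 -0.12 255;0 0 0 -0.12 255;0 0 0 -0.12 255;0 0 0 -0.12 255;0 0 0 -0.12 255;0 0 0 -0.12 255;0 0 0 -0.12 255;0 0 0 -0.12 255;0 0 0 -0.12 255;0 0 0 -0.12 255"
}}

```text
time_s: 3.43
tool_pos: [0.5157, 0.0159, 0.3021]
tool_rot: [-180.0, -0.0, 161.2]
force: [0.0, -0.5, 0.4]
grip_width: 0.0003
grasp_force: 0.0
```

Request:
{"method": "arm_command", "body": {
  "series": "0 0 0 -0.107 255;0 0 0 -0.107 255;0 0 0 -0.107 255;0 0 0 -0.107 255;0 0 0 -0.106 255;0 0 0 -0.106 255;0 0 0 -0.106 255;0 0 0 -0.106 255;-20.5 17 0 0 255;-20.5 17 0 0 255;-20.5 17 0 0 255;-20.5 17 0 0 255;-20.5 17 0 0 255;0 0 10 0 255;0 0 20 0 255;0 0 20 0 255;0 0 0 0 255;0 0 0 0 255"
}}

```text
time_s: 4.93
tool_pos: [0.5621, 0.1396, 0.2515]
tool_rot: [180.0, -0.2, -150.3]
force: [0.3, 0.2, 0.1]
grip_width: 0.0006
grasp_force: 0.0
```

```bash
python3 - <<'E'
from h import *
o=telemetry.get_obs(); print(o['tool_pos'],o['tool_rot'],o['qpos'][6],o['force'],o['wrist_torque'])
C=[]
for n,(x0,y0,x1,y1) in (("top",(165,150,280,275)),("side",(215,160,345,300))):
    C.append(cv2.resize(cams.read_camera(n)[y0:y1,x0:x1],None,fx=3.2,fy=3.2,interpolation=2))
H=max(c.shape[0] for c in C)
cv2.imwrite('pics/b1.png',np.hstack([cv2.copyMakeBorder(x,0,H-x.shape[0],0,0,0) for x in C]))
E
```

```text
[0.56211987 0.13959637 0.25145021] [ 1.79967037e+02 -1.59864149e-01 -1.50338814e+02] 94.8597402675176 [0.32100947 0.24120987 0.08185826] [ 1.11510264e-01 -1.34923044e-01  6.13589028e-05]
```

View pics/b1.png

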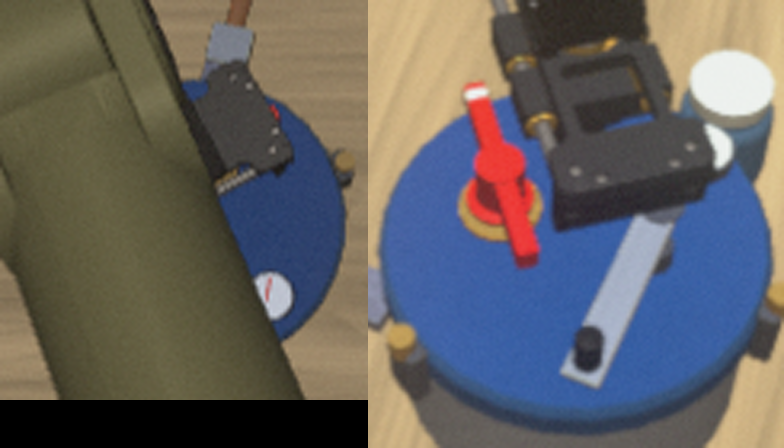

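Both crops show the closed gripper above the gap between the plug bar and the keeper, with nothing touched. The body reaches out over the knob, about 13 mm clear at my planned height, so I'm descending.

Request:
{"method": "arm_command", "body": {
  "series": "0 0 18 0 255;0 0 18 0 255;0 0 18 0 255;0 0 10 0 255;0 0 5 0 255;0 0 3 0 255;0 0 0 0 255;0 0 0 0 255"
}}

```text
time_s: 5.7
tool_pos: [0.5635, 0.1408, 0.1816]
tool_rot: [-180.0, 0.1, -150.3]
force: [-0.3, 0.4, 0.7]
grip_width: 0.0004
grasp_force: 0.0
```

```bash
cat > st.py <<'E'
from h import *
np.set_printoptions(precision=3,suppress=True)
A=np.array([0.614,0.108])
o=telemetry.get_obs();p=o['tool_pos'];f=o['force']-np.array([.3,.1,.1]);d=p[:2]-A
yaw=o['tool_rot'][2]
y=np.radians(yaw); push=-np.array([np.cos(y),np.sin(y)])
print(o['time_s'],p,'r',np.linalg.norm(d),'ang',np.degrees(np.arctan2(d[1],d[0])),'yaw',yaw,'F',f,'Fpush',-f[:2]@push,'M',o['wrist_torque'],
 'T', d[0]*f[1]-d[1]*f[0], '+Mz',o['wrist_torque'][2],'q7',o['qpos'][6])
E
python3 st.py
```

```text
5.7 [0.564 0.141 0.182] r 0.06017601082138983 ang 147.02332167734826 yaw -150.30947031988364 F [-0.556  0.328  0.565] Fpush 0.32022899549241207 M [ 0.098 -0.106 -0.017] T 0.0016470006280080406 +Mz -0.016857301545461913 q7 93.11159378020515
```

Request:
{"method": "arm_command", "body": {
  "series": "-2 0 3 0 255;-2 0 0 0 255;-2 0 0 0 255;-2 0 0 0 255;-1 0 0 0 255;-1 0 0 0 255;-1 0 0 0 255"
}}

```text
time_s: 6.28
tool_pos: [0.5724, 0.146, 0.1775]
tool_rot: [-180.0, -0.0, -150.3]
force: [-2.6, -0.6, 2.0]
grip_width: 0.0002
grasp_force: 1.7
```

```bash
python3 st.py
```

```text
6.2833 [0.572 0.146 0.178] r 0.05634901796645451 ang 137.56916767977748 yaw -150.30229555865733 F [-2.864 -0.734  1.91 ] Fpush 2.8511408015510384 M [-0.173  0.512  0.031] T 0.13939306774258123 +Mz 0.031083224348760433 q7 92.12506566630145
```

Request:
{"method": "arm_command", "body": {
  "series": "-2.2 0.6 0 0.04 255;-2.2 0.6 0 0.04 255;-2.2 0.6 0 0.04 255;-2.2 0.6 0 0.04 255;-2.2 0.6 0 0.04 255;-2.2 0.6 0 0.04 255"
}}

```text
time_s: 6.78
tool_pos: [0.5804, 0.1541, 0.1775]
tool_rot: [-179.9, -0.4, -164.1]
force: [-8.5, -2.9, 6.5]
grip_width: 0.0003
grasp_force: 4.3
```

```bash
python3 st.py
```

```text
6.7833 [0.58  0.154 0.178] r 0.057042148415951524 ang 126.13961381088545 yaw -164.14833667814364 F [-8.778 -3.031  6.435] Fpush 9.272667280100626 M [-0.385  1.661  0.044] T 0.5063703238444981 +Mz 0.044452487913909225 q7 77.809019970173
```

Request:
{"method": "arm_command", "body": {
  "series": "-2.2 0.6 -0.2 0.04 255;-2.2 0.6 -0.2 0.04 255;-2.2 0.6 -0.2 0.04 255;-2.2 0.6 -0.2 0.04 255;-2.2 0.6 0 0.04 255;-2.2 0.6 0 0.04 255"
}}

```text
time_s: 7.28
tool_pos: [0.5919, 0.1607, 0.1776]
tool_rot: [-179.9, -0.4, -177.9]
force: [-8.5, -0.8, 4.0]
grip_width: 0.0002
grasp_force: 4.2
```

```bash
python3 st.py
```

```text
7.2833 [0.592 0.161 0.178] r 0.05712827297179326 ang 112.75211673003116 yaw -177.8560951170233 F [-8.755 -0.883  3.856] Fpush 8.781927171235157 M [-0.057  1.707  0.086] T 0.4807476636740455 +Mz 0.08624708596259659 q7 64.00919194121367
```

Request:
{"method": "arm_command", "body": {
  "series": "-2.2 0.6 -0.1 0.025 255;-2.2 0.6 -0.1 0.025 255;-2.2 0.6 -0.1 0.025 255;-2.2 0.6 -0.1 0.025 255;-2.2 0.5 0 0.025 255;-2.2 0.5 0 0.025 255"
}}

```text
time_s: 7.78
tool_pos: [0.6038, 0.1635, 0.1775]
tool_rot: [-179.8, -0.6, 173.6]
force: [-11.9, -2.1, 3.4]
grip_width: 0.0005
grasp_force: 5.4
```

```bash
python3 st.py
```

```text
7.7833 [0.604 0.163 0.178] r 0.05637665445206032 ang 100.37942538110589 yaw 173.5817772752253 F [-12.158  -2.247   3.251] Fpush 11.830806401640432 M [-0.386  2.33  -0.113] T 0.6970522976533916 +Mz -0.1127783509287085 q7 55.49604325971638
```

Request:
{"method": "arm_command", "body": {
  "series": "-2.2 0.6 -0.1 0.042 255;-2.2 0.6 -0.1 0.042 255;-2.2 0.6 -0.1 0.042 255;-2.2 0.6 -0.1 0.042 255;-2.2 0.6 0 0.042 255;-2.2 0.6 0 0.042 255"
}}

```text
time_s: 8.28
tool_pos: [0.617, 0.1642, 0.1776]
tool_rot: [-179.6, -0.6, 159.1]
force: [-12.3, -2.4, 3.2]
grip_width: 0.0005
grasp_force: 5.2
```

```bash
python3 st.py
```

```text
8.2833 [0.617 0.164 0.178] r 0.056293426077899396 ang 86.94340481263441 yaw 159.09995193508166 F [-12.603  -2.5     3.142] Fpush 10.882262488004184 M [-0.352  2.553 -0.118] T 0.7009633803341453 +Mz -0.11804559476658642 q7 41.70236450378838
```

Request:
{"method": "arm_command", "body": {
  "series": "-2.2 0.2 0 0.04 255;-2.2 0.2 0 0.04 255;-2.2 0.4 0 0.04 255;-2.2 0.4 0 0.04 255;-2.2 0.5 0 0.04 255;-2.2 0.5 0 0.04 255"
}}

```text
time_s: 8.78
tool_pos: [0.6294, 0.1618, 0.1775]
tool_rot: [-179.6, -0.6, 145.4]
force: [-12.4, 0.9, 2.5]
grip_width: 0.0001
grasp_force: 5.2
```

```bash
python3 st.py
```

```text
8.7833 [0.629 0.162 0.178] r 0.05598506950689507 ang 74.02930221438486 yaw 145.4188199817348 F [-12.654   0.791   2.405] Fpush 10.867317126234427 M [ 0.187  2.616 -0.183] T 0.6932791872677738 +Mz -0.18303707375252481 q7 29.096451534508468
```

Request:
{"method": "arm_command", "body": {
  "series": "-2.2 0.5 0 0.045 255;-2.2 0.5 0 0.045 255;-2.2 0.5 0 0.045 255;-2.2 0.5 0 0.045 255;-2.2 0.6 0 0.045 255;-2.2 0.6 0 0.045 255"
}}

```text
time_s: 9.28
tool_pos: [0.6411, 0.1569, 0.1775]
tool_rot: [-179.5, -0.5, 130.0]
force: [-13.0, 2.5, 2.5]
grip_width: 0.0002
grasp_force: 5.0
```

```bash
python3 st.py
```

```text
9.2833 [0.641 0.157 0.178] r 0.05586089253036654 ang 60.98864008384785 yaw 129.98592400286594 F [-13.322   2.419   2.371] Fpush 10.414002465993981 M [ 0.514  2.71  -0.192] T 0.7163296992346002 +Mz -0.19208113846508018 q7 15.071712427797548
```

```bash
python3 - <<'E'
from h import *
C=[]
for n,(x0,y0,x1,y1) in (("top",(165,150,280,275)),("side",(215,160,345,300))):
    C.append(cv2.resize(cams.read_camera(n)[y0:y1,x0:x1],None,fx=3.2,fy=3.2,interpolation=2))
H=max(c.shape[0] for c in C)
cv2.imwrite('pics/b2.png',np.hstack([cv2.copyMakeBorder(x,0,H-x.shape[0],0,0,0) for x in C]))
E
python3 st.py
```

```text
9.3833 [0.642 0.156 0.178] r 0.05588768801524402 ang 59.95211137769277 yaw 130.01406475306172 F [-11.002   2.348   0.526] Fpush 8.872548767952406 M [ 0.441  2.301 -0.167] T 0.597960382743149 +Mz -0.16736418063431266 q7 15.130222527745842
```

View pics/b2.png

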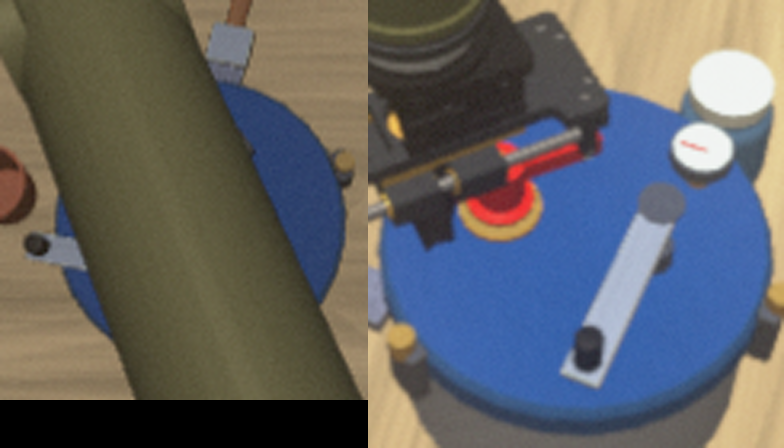

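The side crop shows the bar turning with the tool: the hub is at about (500,165) and the white-end side has come round to about (597,142). The keeper, jar and gauge haven't moved.

```bash
python3 - <<'E'
from h import *
for z in(.187,.196):
    a=plane('side',(215+(597-368)/3.2,160+140/3.2),z);b=plane('side',(215+(502-368)/3.2,160+165/3.2),z)
    d=(a-b)[:2];print(a,np.linalg.norm(d),np.degrees(np.arctan2(d[1],d[0])))
E
```

```text
[0.56227149 0.07484949 0.187     ] 0.06030052920950675 -147.0181865652813
[0.56114053 0.0815805  0.196     ] 0.059544825816285805 -147.0181865652813
```

Request:
{"method": "arm_command", "body": {
  "series": "-2.2 -0.2 0 0.04 255;-2.2 -0.2 0 0.04 255;-2.2 0 0 0.04 255;-2.2 0.2 0 0.04 255;-2.2 0.4 0 0.04 255;-2.2 0.4 0 0.04 255"
}}

```text
time_s: 9.88
tool_pos: [0.6508, 0.1496, 0.1776]
tool_rot: [-179.7, -0.5, 116.4]
force: [-6.5, 7.4, -0.9]
grip_width: 0.0007
grasp_force: 5.1
```

```bash
python3 st.py
```

```text
9.8833 [0.651 0.15  0.178] r 0.05557089299297337 ang 48.52224299187563 yaw 116.37442977476952 F [-6.787  7.275 -0.99 ] Fpush 9.532576919693746 M [ 1.837  1.235 -0.064] T 0.5503229872793866 +Mz -0.06350225179274897 q7 3.0878221718855015
```

Request:
{"method": "arm_command", "body": {
  "series": "-2.2 0.5 0 0.042 255;-2.2 0.5 0 0.042 255;-2.2 0.5 0 0.042 255;-2.2 0.5 0 0.042 255;-2.2 0.5 0 0.042 255;-2.2 0.5 0 0.042 255"
}}

```text
time_s: 10.38
tool_pos: [0.6591, 0.1393, 0.1776]
tool_rot: [-179.8, -0.5, 102.0]
force: [-4.1, 10.0, -4.2]
grip_width: 0.0006
grasp_force: 5.1
```

```bash
python3 st.py
```

```text
10.3833 [0.659 0.139 0.178] r 0.054917030287762354 ang 34.77112671068003 yaw 101.96397347526604 F [-4.378  9.871 -4.343] Fpush 10.564347383434939 M [ 2.12   0.707 -0.086] T 0.5824139748246706 +Mz -0.08569986965273328 q7 -9.537902911419794
```

Request:
{"method": "arm_command", "body": {
  "series": "-2.2 0.5 0 0.042 255;-2.2 0.5 0 0.042 255;-2.2 0.5 0 0.042 255;-2.2 0.5 0 0.042 255;-2.2 0.5 0 0.042 255"
}}

```text
time_s: 10.8
tool_pos: [0.6639, 0.1293, 0.1776]
tool_rot: [-179.8, -0.5, 89.9]
force: [-0.1, 10.7, -4.9]
grip_width: 0.0004
grasp_force: 5.4
```

```bash
python3 st.py
```

```text
10.8 [0.664 0.129 0.178] r 0.05426719531231523 ang 23.165607522666374 yaw 89.94807666661914 F [-0.442 10.554 -5.027] Fpush 10.553984552298731 M [2.411 0.095 0.031] T 0.5360032816602888 +Mz 0.030653444065996696 q7 -19.98593731809431
```

Request:
{"method": "arm_command", "body": {
  "series": "-2.2 0.6 0.2 0.04 255;-2.2 0.6 0.2 0.04 255;-2.2 0.6 0.2 0.04 255;-2.2 0.6 0.2 0.04 255;-2.2 0.6 0.2 0.04 255"
}}

```text
time_s: 11.22
tool_pos: [0.6665, 0.1191, 0.1776]
tool_rot: [-179.8, -0.6, 78.5]
force: [-1.2, 11.4, -1.5]
grip_width: 0.0003
grasp_force: 5.7
```

```bash
python3 st.py
```

```text
11.2167 [0.667 0.119 0.178] r 0.053697945099716905 ang 11.897990967609445 yaw 78.52000612419394 F [-1.473 11.277 -1.584] Fpush 10.757976287609408 M [ 2.607  0.236 -0.04 ] T 0.6088397802562162 +Mz -0.039687621319848286 q7 -29.8701671883606
```

Request:
{"method": "arm_command", "body": {
  "series": "-2.2 0.6 0.2 0.04 255;-2.2 0.6 0.2 0.04 255;-2.2 0.6 0.2 0.04 255;-2.2 0.6 0.2 0.04 255"
}}

```text
time_s: 11.55
tool_pos: [0.6672, 0.1108, 0.1776]
tool_rot: [-179.8, -0.6, 69.4]
force: [0.1, 13.0, -0.8]
grip_width: 0.0006
grasp_force: 5.9
```

```bash
python3 st.py
```

```text
11.55 [0.667 0.111 0.178] r 0.05326387867965544 ang 2.98106340710565 yaw 69.38051794305836 F [-0.186 12.895 -0.856] Fpush 12.003244361438934 M [2.823 0.066 0.01 ] T 0.6864100290626688 +Mz 0.010043175737596874 q7 -37.78375155253192
```

Request:
{"method": "arm_command", "body": {
  "series": "-2.2 0.6 0.1 0.04 255;-2.2 0.6 0.1 0.04 255;-2.2 0.6 0.1 0.04 255"
}}

```text
time_s: 11.8
tool_pos: [0.6668, 0.1045, 0.1776]
tool_rot: [-179.7, -0.6, 62.5]
force: [0.7, 14.9, 0.7]
grip_width: 0.0005
grasp_force: 6.2
```

```bash
python3 st.py
```

```text
11.8 [0.667 0.104 0.178] r 0.05292819530402649 ang -3.7931356797963662 yaw 62.52357197183593 F [ 0.357 14.796  0.57 ] Fpush 13.291739719073854 M [ 2.923 -0.263 -0.046] T 0.7826567147568014 +Mz -0.046062761080880664 q7 -43.72857511131113
```

Request:
{"method": "arm_command", "body": {
  "series": "0 0 0 0 255;0 0 0 0 255;0 0 0 0 255"
}}

```text
time_s: 12.05
tool_pos: [0.6666, 0.1037, 0.1776]
tool_rot: [-179.7, -0.6, 62.6]
force: [0.3, 12.5, -0.8]
grip_width: 0.0004
grasp_force: 5.2
```

```bash
python3 st.py
```

```text
12.05 [0.667 0.104 0.178] r 0.052744924983474134 ang -4.718360837357052 yaw 62.585025555978156 F [-0.029 12.378 -0.917] Fpush 10.97431978166715 M [ 2.614 -0.013 -0.091] T 0.650515052898598 +Mz -0.09060048123837011 q7 -43.64469771537344
```

Request:
{"method": "arm_command", "body": {
  "series": "-2.2 0.3 0.1 0.04 255;-2.2 0.3 0 0.04 255;-2.2 0.3 0 0.04 255"
}}

```text
time_s: 12.3
tool_pos: [0.6656, 0.0981, 0.1776]
tool_rot: [-179.8, -0.7, 55.6]
force: [4.7, 13.7, -2.5]
grip_width: 0.0006
grasp_force: 6.7
```

```bash
python3 st.py
```

```text
12.3 [0.666 0.098 0.178] r 0.052579009235560845 ang -10.89468418383371 yaw 55.63611963198097 F [ 4.392 13.592 -2.552] Fpush 13.699153613729287 M [ 2.868 -1.03  -0.013] T 0.745443294259915 +Mz -0.01304265242013252 q7 -49.742045292055536
```

Request:
{"method": "arm_command", "body": {
  "series": "0 0 0 0 255;0 0 0 0 255;0 0 0 0 255;0 0 0 0 255"
}}

```text
time_s: 12.63
tool_pos: [0.6653, 0.0973, 0.1776]
tool_rot: [-179.8, -0.6, 55.7]
force: [3.3, 11.7, -1.2]
grip_width: 0.0005
grasp_force: 5.7
```

```bash
python3 st.py
```

```text
12.6333 [0.665 0.097 0.178] r 0.052386937945674505 ang -11.800235209286033 yaw 55.690329715178734 F [ 2.965 11.556 -1.34 ] Fpush 11.216864472500582 M [ 2.638 -0.618 -0.063] T 0.6243679155285919 +Mz -0.0629042288885545 q7 -49.657064556971726
```

Holding it still gives about 10.2 N at 55 mm, and while turning it read about 0.73 N m, so the plug is snug. Now I back off and rise.

Request:
{"method": "arm_command", "body": {
  "series": "1 0 0 0 255;2 0 0 0 255;4 0 0 0 255;6 0 0 0 255;6 0 0 0 255;6 0 -5 0 255;0 0 -20 0 255;0 0 -30 0 255;0 0 -30 0 255;0 0 0 -0.12 255;0 0 0 -0.12 255;0 0 0 -0.12 255;0 0 0 -0.12 255;0 0 0 -0.12 255;0 0 0 -0.12 255;0 0 0 -0.12 255;0 0 0 -0.12 255;0 0 0 -0.12 255;0 0 0 -0.12 255"
}}

```text
time_s: 14.22
tool_pos: [0.6794, 0.1086, 0.2622]
tool_rot: [180.0, 0.0, 124.4]
force: [0.4, -0.2, -0.1]
grip_width: 0.0005
grasp_force: 0.0
```

Request:
{"method": "arm_command", "body": {
  "series": "0 0 0 -0.12 255;0 0 0 -0.12 255;0 0 0 -0.12 255;0 0 0 -0.12 255;0 0 0 -0.12 255;0 0 0 -0.12 255;0 0 0 -0.1 255;0 0 0 0 255"
}}

```text
time_s: 14.88
tool_pos: [0.6794, 0.1085, 0.2621]
tool_rot: [180.0, 0.0, 171.2]
force: [-0.1, -0.3, -0.2]
grip_width: 0.0005
grasp_force: 0.0
```

```bash
python3 st.py
```

```text
14.8833 [0.679 0.109 0.262] r 0.06541423001498284 ang 0.45271636930736536 yaw 171.17252576471677 F [-0.357 -0.385 -0.307] Fpush 0.2937858858332366 M [ 0.113 -0.145  0.006] T -0.025002638832270233 +Mz 0.005649879623116184 q7 59.99897648953645
```

Request:
{"method": "arm_command", "body": {
  "series": "24 12.5 0 0 255;24 12.5 0 0 255;24 12.5 0 0 255;24 12.5 0 0 255;24 12.5 0 0 255;24 12.5 0 0 255;24 12.5 0 0 255;24 12.5 0 0 255;0 0 0 0 255;0 0 0 0 255"
}}

```text
time_s: 15.72
tool_pos: [0.504, 0.2388, 0.2629]
tool_rot: [-180.0, 0.1, 171.1]
force: [0.5, -0.1, 0.3]
grip_width: 0.0005
grasp_force: 0.0
```

```bash
python3 st.py; python3 - <<'E'
from h import *
C=[]
for n,(x0,y0,x1,y1) in (("top",(165,150,280,275)),("side",(215,160,345,300))):
    C.append(cv2.resize(cams.read_camera(n)[y0:y1,x0:x1],None,fx=3.2,fy=3.2,interpolation=2))
H=max(c.shape[0] for c in C)
cv2.imwrite('pics/b3.png',np.hstack([cv2.copyMakeBorder(x,0,H-x.shape[0],0,0,0) for x in C]))
E
```

```text
15.7167 [0.504 0.239 0.263] r 0.17091059736868466 ang 130.04817559286485 yaw 171.11005714398033 F [ 0.166 -0.206  0.201] Fpush -0.19631262740655023 M [ 0.019 -0.124  0.01 ] T 0.0008551607317761577 +Mz 0.009518880847370986 q7 47.730985303430614
```

View pics/b3.png

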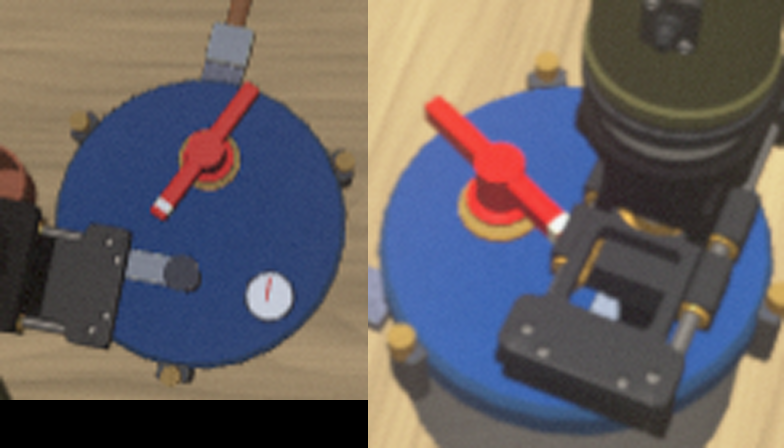

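The plug bar now has its red end at (252,90) in the top crop and (435,105) in the side crop, with the white end at (163,208) and (560,222). The gripper is over the keeper end, so I'll check the axis and the turn angle.

```bash
python3 - <<'E'
from h import *
t=lambda u,v:(165+u/3.2,150+v/3.2); s=lambda u,v:(215+(u-368)/3.2,160+v/3.2)
w,_=tri(t(163,208),s(560,222)); r,_=tri(t(252,90),s(435,105)); hb,_=tri(t(207,150),s(499,165))
d=(r-w)[:2]; print(w,r,(w+r)/2,hb,np.linalg.norm(d),np.degrees(np.arctan2(d[1],d[0])))
for u in((207,150),):print(plane('top',t(*u),.197),plane('side',s(499,165),.197))
E
```

```text
[0.56689614 0.14092619 0.19042785] [0.66361299 0.07361331 0.18586739] [0.61525456 0.10726975 0.18814762] [0.6134189  0.10816958 0.18681929] 0.11783536081350054 -34.837103479212345
[0.610205   0.10731887 0.197     ] [0.61259817 0.11515244 0.197     ]
```

Request:
{"method": "arm_command", "body": {
  "series": "0 0 20 0 255;0 0 18 0 255;0 0 8 0 255;0 0 3 0 255;0 0 0 0 255;-3 -1 0 0 255;-3 -1 0 0 255;-3 -1 0 0 255;-1 0 0 0 255;-4.5 0.6 0 0.04 255;-4.5 0.6 0 0.04 255;-4.5 0.6 0 0.04 255"
}}

```text
time_s: 16.82
tool_pos: [0.528, 0.2322, 0.2134]
tool_rot: [180.0, 0.0, 164.1]
force: [0.1, 1.0, 1.2]
grip_width: 0.0003
grasp_force: 0.6
```

```bash
sed -i 's/^A=.*/A=np.array([0.514,0.122])/' st.py; python3 st.py
```

```text
16.8167 [0.528 0.232 0.213] r 0.1111081343285736 ang 82.75240204451647 yaw 164.0952994660963 F [-0.234  0.877  1.062] Fpush 0.46501504707756997 M [0.185 0.097 0.003] T 0.038049216822798895 +Mz 0.0027260898943640213 q7 40.46542672474773
```

Request:
{"method": "arm_command", "body": {
  "series": "-9 1 0 0.08 255;-9 1 0 0.08 255;-9 1 0 0.08 255;-9 1 0 0.08 255;-9 1 0 0.08 255;-9 1 0 0.08 255;-9 1 0 0.08 255;-9 1 0 0.08 255"
}}

```text
time_s: 17.48
tool_pos: [0.5923, 0.2016, 0.2131]
tool_rot: [-180.0, -0.0, 127.3]
force: [-0.5, 0.7, 0.6]
grip_width: 0.0004
grasp_force: 0.5
```

```bash
python3 st.py;python3 - <<'E'
from h import *
C=[]
for n,(x0,y0,x1,y1) in (("top",(165,150,280,275)),("side",(215,160,345,300))):
    C.append(cv2.resize(cams.read_camera(n)[y0:y1,x0:x1],None,fx=3.2,fy=3.2,interpolation=2))
H=max(c.shape[0] for c in C)
cv2.imwrite('pics/b4.png',np.hstack([cv2.copyMakeBorder(x,0,H-x.shape[0],0,0,0) for x in C]))
E
```

```text
17.4833 [0.592 0.202 0.213] r 0.11169271539916911 ang 45.46928296923117 yaw 127.33367144215039 F [-0.821  0.558  0.501] Fpush 0.9415478674749782 M [ 0.221  0.086 -0.015] T 0.1090663279636623 +Mz -0.01525076398712533 q7 8.190314045928922
```

View pics/b4.png

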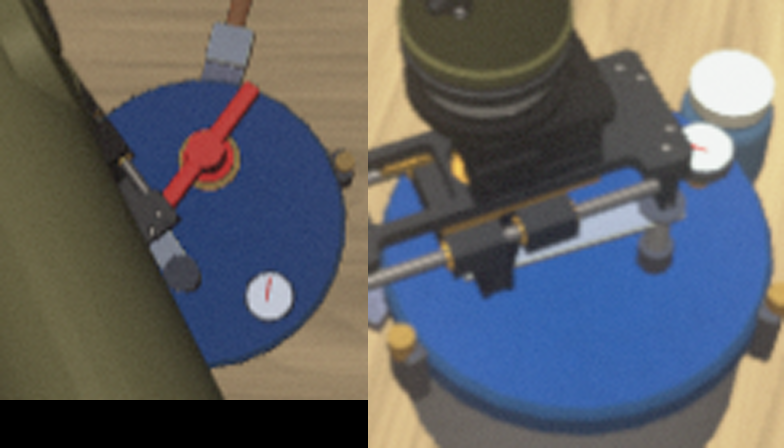

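The keeper bar is swinging with the finger: in the top crop it points from (182,270) up and left to about (165,240). The gripper is clear of the gauge and the plug is untouched.

Request:
{"method": "arm_command", "body": {
  "series": "-9 1 0 0.08 255;-9 1 0 0.08 255;-9 1 0 0.08 255;-9 1 0 0.08 255;-9 1 0 0.08 255;-9 1 0 0.08 255;-9 1 0 0.08 255;-9 1 0 0.08 255"
}}

```text
time_s: 18.25
tool_pos: [0.6246, 0.1392, 0.213]
tool_rot: [-179.9, -0.0, 90.9]
force: [-2.4, 1.0, 0.5]
grip_width: 0.0004
grasp_force: 0.9
```

Request:
{"method": "arm_command", "body": {
  "series": "-2.2 0.3 0 0.02 255;-2.2 0.3 0 0.02 255;-2.2 0.3 0 0.02 255;-2.2 0.3 0 0.02 255"
}}

```text
time_s: 18.58
tool_pos: [0.6257, 0.1306, 0.2129]
tool_rot: [-179.9, -0.0, 86.4]
force: [-2.6, 0.8, 0.1]
grip_width: 0.0004
grasp_force: 1.3
```

```bash
python3 st.py
```

```text
18.5833 [0.626 0.131 0.213] r 0.11205461431319677 ang 4.412960330490111 yaw 86.35364287383956 F [-2.917  0.66  -0.012] Fpush 0.47297037283762616 M [ 0.29   0.506 -0.06 ] T 0.09886000353104657 +Mz -0.06024993829738637 q7 -24.06807061077733
```

Request:
{"method": "arm_command", "body": {
  "series": "-2 -0.2 0 0.01 255;-2 -0.2 0 0.01 255;-2 -0.2 0 0.01 255;-1 0 0 0 255;-1 0 0 0 255"
}}

```text
time_s: 19.0
tool_pos: [0.6257, 0.1271, 0.2131]
tool_rot: [179.9, -0.4, 84.8]
force: [0.9, 12.0, -3.4]
grip_width: 0.0005
grasp_force: 5.7
```

```bash
python3 st.py
```

```text
19.0 [0.626 0.127 0.213] r 0.11180528231255527 ang 2.6277175445111274 yaw 84.79196521613584 F [ 0.618 11.851 -3.458] Fpush 11.857926026724071 M [ 2.447 -0.439 -0.04 ] T 1.3204081032096027 +Mz -0.0395012818118239 q7 -24.924071755552934
```

The force jumped to about 12 N, so the keeper is at its stop. I'll back off and rise.

Request:
{"method": "arm_command", "body": {
  "series": "0 0 0 0 255;2 0 0 0 255;4 0 0 0 255;8 0 0 0 255;8 0 0 0 255;8 0 -10 0 255;0 0 -30 0 255;0 0 -30 0 255;0 0 -30 0 255;39 0 0 0 255;39 0 0 0 255;39 0 0 0 255;39 0 0 0 255;0 0 0 0 255;0 0 0 0 255;0 0 0 0 255"
}}

```text
time_s: 20.33
tool_pos: [0.6431, 0.3068, 0.3132]
tool_rot: [180.0, 0.0, 84.6]
force: [-0.2, -0.8, 0.4]
grip_width: 0.0004
grasp_force: 0.0
```

```bash
python3 st.py;python3 - <<'E'
from h import *
C=[]
for n,(x0,y0,x1,y1) in (("top",(165,150,280,275)),("side",(215,160,345,300))):
    C.append(cv2.resize(cams.read_camera(n)[y0:y1,x0:x1],None,fx=3.2,fy=3.2,interpolation=2))
H=max(c.shape[0] for c in C)
cv2.imwrite('pics/b5.png',np.hstack([cv2.copyMakeBorder(x,0,H-x.shape[0],0,0,0) for x in C]))
E
```

```text
20.3333 [0.643 0.307 0.313] r 0.22540227969517082 ang 55.04941941043096 yaw 84.57209441423745 F [-0.453 -0.935  0.294] Fpush -0.9735099478648324 M [-0.033 -0.128  0.002] T -0.03693534361275348 +Mz 0.0015972547363079295 q7 -40.65764577757021
```

View pics/b5.png

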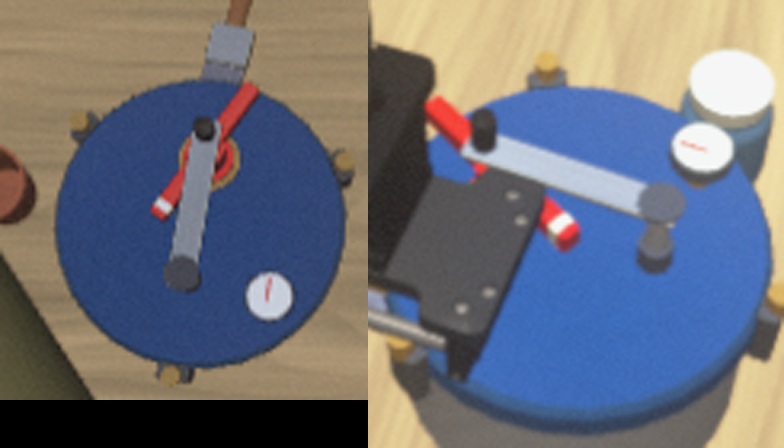

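The keeper runs from its pivot at (182,272) across the plug to the knob at (205,127). The plug bar is unmoved, with its ends at (252,90) and (163,208), and the robot is clear of everything. Handing in.

```bash
python3 -c "
from cell import env
print(env.sign_off())"
```

```text
the job is handed in; nothing more can be done
None
```

I tightened the plug to a measured 0.73 N m or so (snug is 0.62 to 0.88), swung the keeper across to its hard stop, moved the arm clear and handed in; the sign-off returned no verdict.

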